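# Square a kiln tile in the reader bed and press the read button

### The job

Slide the kiln tile, flat on the reader bed and without lifting it, into the corner so that its long edge lies flush against the long stop bar and its short edge flush against the short stop bar. Only then press the wide read button fully down and let it spring back up, with the tile left squared in the corner. Do not press the narrow erase button, and leave the beaker, the weight and the dropper bottle where they stand.

Things in the scene. Friction and masses are not known exactly. Their poses are not given: they have to be found in the camera images.
- tile: Loose beige fired-clay kiln tile, a flat slab 65 (x) x 90 (y) x 12 (z) mm, about 0.16 kg, lying on the reader bed. Origin at the centre of its underside; x along its short side, y along its long side, z up. It starts turned up to 0.35 rad from the bed's axes, clear of both stops.
- reader_bed: Fixed tile reader on the bench: grey housing with an aluminium top plate 200 (x) x 240 (y) mm, plate surface 24 mm above the origin (centre of the underside). Two steel stop bars 14 mm wide stand 8 mm above the plate: the long bar along the far (+x) side, inner face at x = +70 mm, y -82 to +98; the short bar along the left (+y) side, inner face at y = +90 mm, x -45 to +65.
- tile_home (a point): Point on the reader bed's plate, at x = +37.5, y = +45, z = +24 mm in the bed's frame, with the bed's axes: the tile's origin lies here when the tile is squared against both stop bars (its y axis along the bed's y). It is the centre of the dark reading window, 34 x 56 mm, level with the plate.
- read_button_top (a point): Centre of the top face of the wide read button: black round flat mushroom cap, 40 mm diameter, pressed straight down, on a fixed grey box 68 x 68 mm whose lid is 37 mm above the bench, with a steel collar up to 41 mm; cap top 60 mm above the bench when released. The two button boxes may change places.
- read_button (a joint): Travel of the read button in m: 0 released, 0.007 fully down. It returns by its spring; about 2 N starts it and 6 N holds it fully down.
- erase_button_top (a point): Centre of the top face of the narrow erase button, not to be pressed: black cap 18 mm diameter on a like grey box, cap top 56 mm above the bench.
- erase_button (a joint): Travel of the erase button in m: 0 released, 0.007 fully down.
- beaker: Small clear beaker, 43 mm diameter, 60 mm high, standing on the bench; origin at the centre of its underside. A bystander.
- weight: Brass knob weight, 26 mm diameter, 30 mm high, standing on the bench; origin at the centre of its underside. A bystander.
- dropper: Slim pale dropper bottle, 21 mm diameter, 86 mm high, standing on the bench; origin at the centre of its underside. A bystander.
Things that resemble listed ones, but are neither listed nor needed, are in the scene too. What is shaped like the tile but green, pink or red is not meant.

How it is judged (in metres and radians):
On the way, in this order (a step that is already met when the one before it is completed fails the run):
1. the tile lies squared against both stop bars (x of tile in the frame of reader_bed between 0.035 and 0.0395 m and y of tile in the frame of reader_bed between 0.0425 and 0.047 m and angle between the y axis of tile and the y axis of reader_bed, either way round below 0.03 rad and z of tile in the frame of reader_bed below 0.026 m), for 0.2 s.
2. the read button is fully down while the tile is squared (all of step 1 and value of joint read_button above 0.006 m), for 0.05 s.
3. the read button has sprung back with the tile still squared (all of step 1 and value of joint read_button below 0.0015 m), for 0.2 s.
At the end, for the whole second after the job is handed in: The tile rests flat on the bed, its centre within 2.5 mm of the fully squared position along each bed axis and its edges within 0.03 rad of the stop bars, and the read button, having been pressed at least 6 of its 7 mm, is back up (less than 1.5 mm down) (all of step 3 and linear speed of tile below 0.01 m/s); the robot touches nothing.
It fails at once if the read button is pressed before the tile is squared (value of joint read_button above 0.003 m and not (x of tile in the frame of reader_bed between 0.035 and 0.0395 m and y of tile in the frame of reader_bed between 0.0425 and 0.047 m and angle between the y axis of tile and the y axis of reader_bed, either way round below 0.03 rad and z of tile in the frame of reader_bed below 0.026 m)).
It fails at once if the erase button is pressed (value of joint erase_button above 0.003 m).
It fails at once if the tile is lifted off the bed (z of tile in the frame of reader_bed above 0.036 m).
It fails at once if the beaker, the weight or the dropper bottle is shifted more than 20 mm (distance of any of beaker, weight, dropper from where it was at the start of the episode above 0.02 m).
It also fails if it takes over 51 s, if anything falls off the work surface, if the arm or the gripper's body presses on something with over 40 N, if the wrist force passes 120 N, or if a joint passes its speed limit or range.

### The arm

A 7-joint arm with a two-finger parallel gripper is mounted at the origin on a cart in front of the work surface, level with it; the furniture and walls round the work are solid. World frame = base frame: x ahead of the robot, y to its left, z up, the work surface at z = 0. Lengths are in mm, angles in rad, forces in N, time in s.
With the tool pointing down it reaches from about 350 to 900 mm from the base axis. Payload 8.1 kg.
Tool frame: the origin (TCP) lies between the finger pads; the fingertips stand robot.finger_overhang ahead of it and the grasp point (between the pads) is the TCP (robot.finger_overhang is the distance from the TCP to the fingertips, in mm); z points along the fingers, y is the line along which they close (so a half turn about z gives the same grasp; the last joint's range is limited). The gripper opens to 92 mm and grips with 3 to 60 N. Pads are 19 mm wide; open, the fingers measure 130 mm over their backs; the gripper's body (75 mm by 190 mm) begins 47 mm behind the grasp point.
Start: joints at [1.098, 0.434, 0.025, 1.573, -0.012, 1.134, -0.075], TCP at [225.871, -582.772, 245.742] pointing down, gripper open.
Joint ranges: [-2.62, 2.62], [-0.44, 2.09], [-1.27, 1.32], [0.08, 2.57], [-1.32, 4.46], [0.12, 2], [-2.74, 2.74]. Speed limits (rad/s): [2.22, 2.22, 3.01, 3.01, 3.14, 3.14, 3.14].

### API

Orientations are given as a 3x3 rotation matrix whose columns are the frame's x, y, z axes.
In Python, from rig import robot gives the robot as it stands.
- The arm moves only by the shell command python3 -m jog 'ROWS'. ROWS is JSON, a list of rows, each a list of 5 numbers: the shift along the world's x, y, z in m, then the turn about the world's z in degrees, then the closure, from -1 (fully open) to 1 (shut), so that 0 is half open. A call has exactly 5 rows; each row shifts and turns the commanded pose from where the row before left it; what a row does not reach is not made up. A row lasts 1/8 s, in which the tool goes at most 62.5 mm and 10.7 degrees, less where a joint would pass 70% of its speed; a pose out of reach is approached as far as the arm can. A call with a gripper value outside its range is refused whole. The fingers move at their own pace and stop on an object; the grip force is fixed at half the most. Time passes only in rows, so rows that do not move let the fingers close, or fill a call up. It gives the time, the measured TCP pose, the force, the opening and the grip force at its end, in the units of the state.
- robot.observe(): the state, without advancing time (a new reading comes with each control period).
- robot.snapshot(name): name is "scene" or "top"; returns a dict with "frame" (384x512x3 uint8, blue, green, red), "mtx" (3x3 intrinsics, pixels), "R" (3x3) and "t" (3): a world point X has camera coordinates R X + t. Camera axes: x right, y down, z forward; pixel columns grow to the right and rows downward; lengths in mm; the calibration is good to about 2 mm. A picture is of the moment at which its call begins. There is no depth.
- robot.sign_off(): hands the job in; it is judged then, once.
Trained networks look in a picture, given as the dict that the camera call returned (one of the last four; its "shot" number tells which), for a name from the list of things; names that differ only in an ending like _2 or _b are one class to them, and where a whole thing is asked for, a point or a joint stands for the part that bears it (a point fixed in the world has none). Each returns a list of dicts, best first, with "score" (0 to 1); they miss things now and then, are a little off and sometimes report something else, mostly with a low value. They report only what shows in the picture. A call takes as long as a camera call. They do not tell look-alikes from the thing itself.
- robot.regions_of(target, picture): "pixels" (384x512 bool, what is visible of it) and "xy" ([column, row] as shares, 0 to 1, of the picture: columns of its width, rows of its height, amid what is visible of it).
- robot.landmark_of(target, picture): "xy" ([column, row] as shares, 0 to 1, of the picture: columns of its width, rows of its height: a listed point, or the origin of a listed thing).
The state is a dict: "time": time; "joints": joint angles; "joint_vel": joint speeds; "tau": joint torques, N m; "tool_pos": TCP position; "tcp_rot": TCP orientation; "force": force on the tool from outside, world axes, zero at the start; "ft_torque": the same for the moment, N m; "width": opening from 0.0 (shut) to 1.0 (fully open); "grasp_force": force on a finger pad.
Only numpy, scipy, OpenCV 4.12 (cv2) and the standard library are available. Lean on these libraries where they do the work, as an engineer would, in place of code of your own. Each camera call takes 0.05 s, during which the arm holds its last target. There are 200 camera calls.

## Working session

There is one attempt and no reset: what is moved stays moved. The work goes in short steps, Python scripts to look and compute and a shell command to move; the robot and the scene stay as the last step left them, time stands still between calls to the robot, and variables do not carry over. Pictures are saved under pics/ and viewed, at most 10 in all, crops included, and the job is handed in when it is done.

```bash
mkdir -p pics; cat > h.py <<'E'
import numpy as np,cv2
from rig import robot
def px2w(xy,p,z):
    u=np.array([xy[0]*512,xy[1]*384,1.]);d=p["R"].T@np.linalg.solve(p["mtx"],u);c=-p["R"].T@p["t"]
    return (c+d*(z-c[2])/d[2]).round(1)
E
python3 - <<'E'
from h import *
o=robot.observe();print(o["time"],o["tool_pos"],o["tcp_rot"],o["width"],robot.finger_overhang)
ps={n:robot.snapshot(n) for n in("scene","top")}
cv2.imwrite("pics/a.png",np.hstack([ps["scene"]["frame"],ps["top"]["frame"]])[:, :])
for n,p in ps.items():
    cv2.imwrite(f"pics/{n}0.png",cv2.resize(p["frame"],(768,576)))
    for t,z in dict(tile=24,reader_bed=0,tile_home=24,read_button_top=60,erase_button_top=56,beaker=0,weight=0,dropper=0).items():
        for r in robot.landmark_of(t,p)[:3]: print(n,t,round(r["score"],2),(np.array(r["xy"])*[512,384]).round(),px2w(r["xy"],p,z))
E
```

```text
0.0 [ 225.67078063 -582.28931796  244.93892306] [[ 9.32436543e-01  3.61333109e-01 -6.91407805e-04]
 [ 3.61333752e-01 -9.32435404e-01  1.46203051e-03]
 [-1.16413087e-04 -1.61307965e-03 -9.99998692e-01]] 1.0005841234517323 19.0
scene tile 0.92 [176. 271.] [523.4 353.3  24. ]
scene tile 0.63 [234. 225.] [525.9 104.3  24. ]
scene tile 0.62 [288. 257.] [325.6 170.4  24. ]
scene reader_bed 0.88 [227. 237.] [531.5 135.2   0. ]
scene reader_bed 0.48 [209. 232.] [590.1 137.2   0. ]
scene tile_home 0.74 [206. 231.] [576.1 167.9  24. ]
scene read_button_top 0.61 [291. 174.] [ 519.3 -256.9   60. ]
scene beaker 0.61 [196. 301.] [438.5 391.4   0. ]
scene beaker 0.41 [227. 235.] [537.1 122.5   0. ]
scene weight 0.46 [240. 189.] [ 680.  -172.3    0. ]
scene dropper 0.87 [122. 287.] [613.1 439.3   0. ]
scene dropper 0.29 [207. 229.] [605.8 124.7   0. ]
top tile 0.96 [225. 260.] [333.7 119.7  24. ]
top tile 0.93 [168. 198.] [544.2 320.7  24. ]
top tile 0.87 [289. 218.] [478.9 -98.9  24. ]
top reader_bed 0.97 [230. 202.] [533.5 106.6   0. ]
top tile_home 0.69 [212. 189.] [577.9 169.7  24. ]
top read_button_top 0.69 [333. 207.] [ 516.6 -241.6   60. ]
top erase_button_top 0.51 [371. 221.] [ 470.  -370.7   56. ]
top beaker 0.71 [150. 229.] [437.1 383.9   0. ]
top weight 0.46 [318. 159.] [ 690.1 -198.3    0. ]
top dropper 0.42 [138. 182.] [601.7 430.8   0. ]
```

View pics/top0.png

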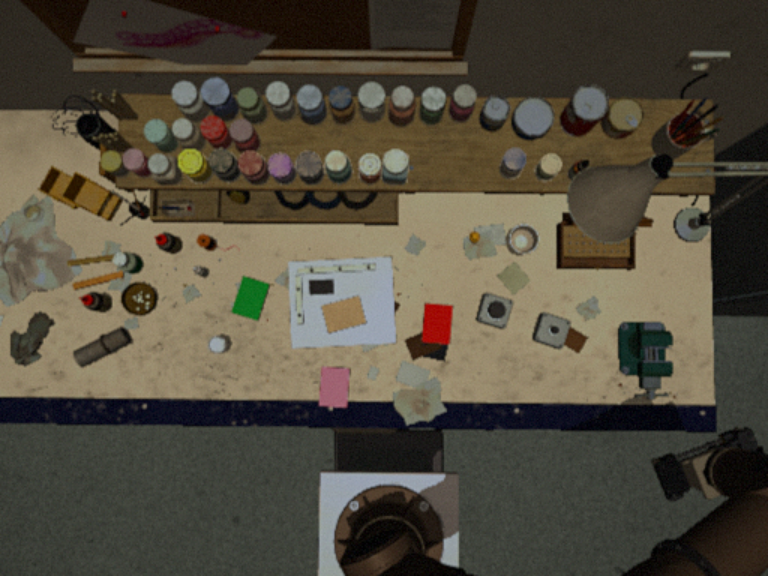

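View pics/scene0.png

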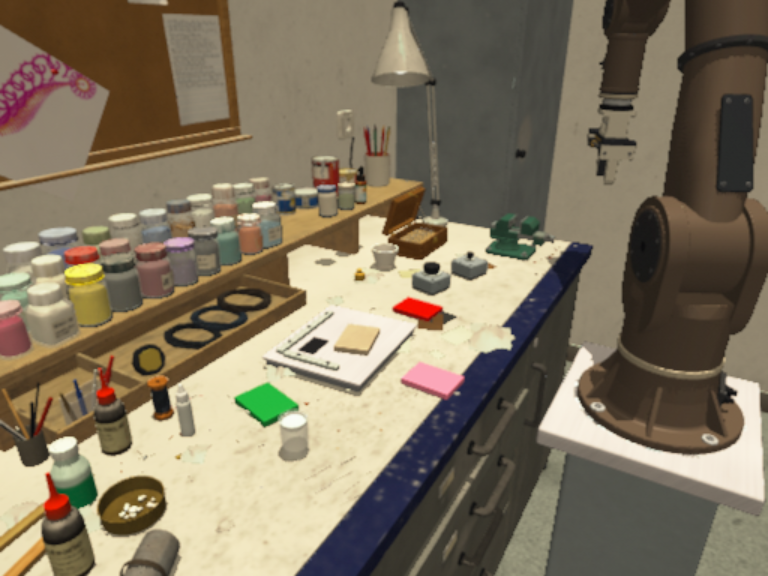

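Top view (768-wide picture): candidates are beige (344,314) on the bed, green (251,298), red (437,324), and pink (335,387). Only the beige one on the bed fits. The wide button is at (494,310), the narrow one at (552,330). Next I'll measure bed and tile and confirm with a crop.

```bash
cat >> h.py <<'E'
def rect(mask,p,z):
    m=mask.astype(np.uint8)
    c=max(cv2.findContours(m,0,cv2.CHAIN_APPROX_NONE)[0],key=cv2.contourArea)[:,0,:]
    w=np.array([px2w((q+0.5)/[512,384],p,z)[:2] for q in c],np.float32)
    return cv2.minAreaRect(w)
def topdown(p,z,x0,x1,y0,y1,s=2):  # rectified plane: right=-y, down=-x
    W=np.array([[x1,y1],[x1,y0],[x0,y0],[x0,y1]],float)
    q=np.array([p["R"]@[a,b,z]+p["t"] for a,b in W])@p["mtx"].T; q=(q[:,:2]/q[:,2:]).astype(np.float32)
    n=(int((y1-y0)*s),int((x1-x0)*s))
    H=cv2.getPerspectiveTransform(q,np.float32([[0,0],[n[0],0],[n[0],n[1]],[0,n[1]]]))
    return cv2.warpPerspective(p["frame"],H,n,flags=cv2.INTER_CUBIC)
E
python3 - <<'E'
from h import *
for n in("scene","top"):
    p=robot.snapshot(n)
    for t,z in(("tile",36),("reader_bed",24),("read_button_top",60),("erase_button_top",56)):
        for r in robot.regions_of(t,p):
            if r["score"]>.4 : print(n,t,round(r["score"],2),(np.array(r["xy"])*[512,384]).round(),[np.round(a,2) for a in rect(r["pixels"],p,z)])
    im=topdown(p,24 if n=="top" else 24,410,650,-20,260,1.4)
    cv2.imwrite(f"pics/c_{n}.png",im)
cv2.imwrite("pics/c.png",np.hstack([cv2.imread("pics/c_top.png"),cv2.imread("pics/c_scene.png")]))
E
```

```text
scene tile 0.84 [235. 225.] [array([504.25, 118.63]), array([ 68.95, 109.64]), np.float64(16.96)]
scene tile 0.65 [275. 205.] [array([464.94, -52.28]), array([77.23, 92.08]), np.float64(83.2)]
scene tile 0.56 [174. 267.] [array([517.14, 357.95]), array([64.48, 95.94]), np.float64(71.44)]
scene reader_bed 0.64 [221. 233.] [array([532.71, 122.8 ]), array([210.23, 263.41]), np.float64(3.63)]
scene read_button_top 0.42 [288. 179.] [array([ 511.77, -215.02]), array([34.9, 75. ]), np.float64(26.02)]
top tile 0.84 [223. 261.] [array([341.35, 126.25]), array([84.3, 64.3]), np.float64(0.0)]
top tile 0.69 [166. 198.] [array([542.22, 321.92]), array([63.85, 88.31]), np.float64(75.0)]
top tile 0.69 [291. 217.] [array([ 488.  , -106.08]), array([64.99, 88.22]), np.float64(84.97)]
top reader_bed 0.86 [227. 198.] [array([534.97, 112.47]), array([200.5 , 239.93]), np.float64(3.43)]
top read_button_top 0.53 [330. 209.] [array([ 518.3, -235.9]), array([33.8, 37. ]), np.float64(0.0)]
```

View pics/c.png

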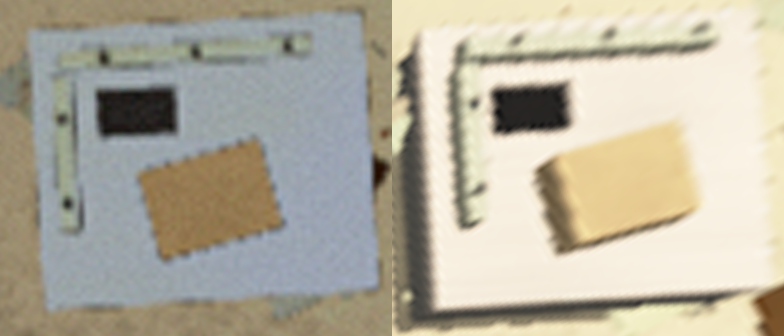

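The crop confirms the beige tile, rotated about 12° relative to the bed (bed yaw +3.4°). Stop bars are at the top (+x) and left (+y). I'll approach the tile's near side with the fingers half open, as a two-point pusher.

```bash
python3 -m jog '[[0.018,0.057,0,-3.5,-0.2],[0.018,0.057,0,-3.5,-0.2],[0.018,0.057,0,-3.5,-0.2],[0.018,0.057,0,-3.5,-0.2],[0.018,0.057,0,-3.5,-0.2]]'; python3 -m jog '[[0.018,0.057,0,0,-0.2],[0.018,0.057,0,0,-0.2],[0.018,0.057,0,0,-0.2],[0.018,0.057,0,0,-0.2],[0.018,0.057,0,0,-0.2]]'
```

```text
time: 2.02
tool_pos: [316.3, -296.0, 246.0]
tcp_rot: [[0.998, 0.062, 0.001], [0.062, -0.998, -0.001], [0.001, 0.001, -1.0]]
force: [1.8, 0.2, 0.0]
width: 0.605
grasp_force: 0.0
time: 2.65
tool_pos: [406.3, -11.0, 246.2]
tcp_rot: [[0.998, 0.064, 0.001], [0.064, -0.998, -0.0], [0.001, 0.0, -1.0]]
force: [0.8, -1.2, -0.0]
width: 0.598
grasp_force: 0.0
```

```bash
cat >> h.py <<'E'
A=np.radians(3.43);B=np.array([535,112.5]);Rb=np.array([[np.cos(A),-np.sin(A)],[np.sin(A),np.cos(A)]])
def tobed(w): return Rb.T@(np.array(w[:2])-B)
def tow(b): return Rb@np.array(b)+B
def st():
    o=robot.observe();y=o["tcp_rot"][:,1] if hasattr(o["tcp_rot"],"shape") else np.array(o["tcp_rot"])[:,1]
    print("t",round(o["time"],2),"tcp",np.round(o["tool_pos"],1),"bed",tobed(o["tool_pos"]).round(1),"yaw",np.degrees(np.arctan2(y[1],y[0])).round(1),"F",np.round(o["force"],1),"w",round(o["width"],2))
def tile(p,z=36):
    h=cv2.cvtColor(topdown(p,z,410,650,-20,260,4),cv2.COLOR_BGR2HSV)
    m=cv2.inRange(h,(8,85,90),(22,255,255));m[:, :160]=0;m[:, -120:]=0
    m=cv2.morphologyEx(m,cv2.MORPH_OPEN,np.ones((15,15)))
    c=max(cv2.findContours(m,0,2)[0],key=cv2.contourArea);(u,v),s,a=cv2.minAreaRect(c)
    print("tile world",np.round([650-v/4,260-u/4],1),"bed",tobed([650-v/4,260-u/4]).round(1),"size",np.round(s,0)/4,"ang",round(a,1)); return m
E
python3 - <<'E'
from h import *
st();p=robot.snapshot("top");tile(p)
E
```

```text
t 2.65 tcp [406.3 -11.  246.2] bed [-135.8 -115.5] yaw -86.3 F [ 0.8 -1.2 -0. ] w 0.6
tile world [507.  109.7] bed [-28.2  -1.1] size [62.5  87.25] ang 74.1
```

```bash
python3 -m jog '[[0.018,0.058,0,0,-0.2],[0.017,0.059,0,0,-0.2],[0,0,-0.060,0,-0.2],[0,0,-0.060,0,-0.2],[0,0,-0.050,0,-0.2]]'; python3 -m jog '[[0,0,-0.020,0,-0.2],[0,0,-0.009,0,-0.2],[0,0,0,0,-0.2],[0,0,0,0,-0.2],[0,0,0,0,-0.2]]';python3 -c "
from h import *
st();print(tobed([441,106]))"
```

```text
time: 3.32
tool_pos: [440.6, 104.2, 74.0]
tcp_rot: [[0.998, 0.064, -0.0], [0.064, -0.998, 0.0], [-0.0, -0.0, -1.0]]
force: [0.3, -0.8, 0.7]
width: 0.603
grasp_force: 0.0
time: 3.95
tool_pos: [441.5, 104.3, 47.6]
tcp_rot: [[0.998, 0.064, 0.002], [0.064, -0.998, 0.0], [0.002, -0.0, -1.0]]
force: [0.0, -0.2, 0.6]
width: 0.6
grasp_force: 0.0
t 3.95 tcp [441.5 104.3  47.6] bed [-93.8  -2.6] yaw -86.3 F [ 0.  -0.2  0.6] w 0.6
[-94.22050078  -0.86442615]
```

```bash
python3 -m jog '[[0.008,0.0005,0,0,-0.2],[0.008,0.0005,0,0,-0.2],[0.008,0.0005,0,0,-0.2],[0.008,0.0005,0,0,-0.2],[0.008,0.0005,0,0,-0.2]]';python3 -m jog '[[0.008,0.0005,0,0,-0.2],[0.008,0.0005,0,0,-0.2],[0.008,0.0005,0,0,-0.2],[0.008,0.0005,0,0,-0.2],[0.006,0.0005,0,0,-0.2]]'; python3 -c "
from h import *
st();p=robot.snapshot('top');cv2.imwrite('pics/t.png',topdown(p,36,410,650,-20,260,2));tile(p)"
```

```text
time: 4.58
tool_pos: [481.3, 106.7, 46.6]
tcp_rot: [[0.998, 0.064, -0.0], [0.064, -0.998, -0.0], [-0.0, 0.0, -1.0]]
force: [-0.9, 0.5, 0.2]
width: 0.597
grasp_force: 0.6
time: 5.2
tool_pos: [519.4, 109.2, 46.7]
tcp_rot: [[0.998, 0.064, 0.0], [0.064, -0.998, -0.0], [0.0, 0.0, -1.0]]
force: [-1.6, 0.6, 0.0]
width: 0.6
grasp_force: 0.6
t 5.2 tcp [519.4 109.2  46.7] bed [-15.8  -2.3] yaw -86.3 F [-1.6  0.6  0. ] w 0.6
tile world [579.2  72.5] bed [ 41.8 -42.5] size [29.25 18.  ] ang 83.8
```

View pics/t.png

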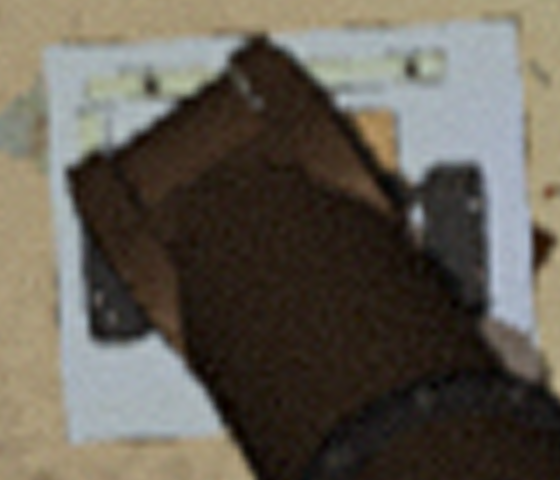

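The arm covers most of it. The visible bit of tile (375,135) is parallel to the bar and about 10 mm short of it. I'll push on gently to contact.

```bash
python3 -m jog '[[0.005,0.0003,0,0,-0.2],[0.003,0.0002,0,0,-0.2],[0.0015,0,0,0,-0.2],[0.001,0,0,0,-0.2],[0.0010,0,0,0,-0.2]]'|head -6;python3 -m jog '[[0.001,0,0,0,-0.2],[0.001,0,0,0,-0.2],[0,0,0,0,-0.2],[0,0,0,0,-0.2],[0,0,0,0,-0.2]]';python3 -c "
from h import *
st()"
```

```text
time: 5.88
tool_pos: [530.3, 109.7, 46.7]
tcp_rot: [[0.998, 0.064, -0.0], [0.064, -0.998, -0.0], [-0.0, 0.0, -1.0]]
force: [-0.9, -0.8, -0.5]
width: 0.601
grasp_force: 0.5
time: 6.5
tool_pos: [532.1, 109.7, 46.7]
tcp_rot: [[0.998, 0.064, -0.001], [0.064, -0.998, -0.0], [-0.001, 0.0, -1.0]]
force: [-3.9, 0.5, 1.4]
width: 0.601
grasp_force: 1.6
t 6.5 tcp [532.1 109.7  46.7] bed [-3.1 -2.6] yaw -86.3 F [-3.9  0.5  1.4] w 0.6
```

```bash
python3 -m jog '[[0.001,0,0,0,-0.2],[0.001,0,0,0,-0.2],[0.001,0,0,0,-0.2],[0,0,0,0,-0.2],[0,0,0,0,-0.2]]';python3 -c "
from h import *
st()"
```

```text
time: 7.12
tool_pos: [532.3, 109.7, 46.3]
tcp_rot: [[0.998, 0.065, -0.005], [0.065, -0.998, -0.001], [-0.005, 0.001, -1.0]]
force: [-12.7, -0.2, 8.7]
width: 0.602
grasp_force: 6.2
t 7.12 tcp [532.3 109.7  46.3] bed [-2.9 -2.7] yaw -86.3 F [-12.7  -0.2   8.7] w 0.6
```

```bash
python3 -m jog '[[-0.008,0,0,0,-0.2],[-0.010,0,0,0,-0.2],[0,0,0.030,0,0.5],[0,-0.025,0.030,0,1],[0.031,-0.035,0,0,1]]'|head -2;python3 -m jog '[[0.030,-0.035,0,0,1],[0,0,-0.030,0,1],[0,0,-0.028,0,1],[0,0,0,0,1],[0,0,0,0,1]]';python3 -c "
from h import *
st();p=robot.snapshot('top');s=robot.snapshot('scene');cv2.imwrite('pics/u.png',np.hstack([topdown(q,36,440,640,-20,230,1.6) for q in(p,s)]));tile(p)"
```

```text
time: 7.75
tool_pos: [548.7, 50.9, 109.4]
time: 8.38
tool_pos: [578.9, 15.0, 49.7]
tcp_rot: [[0.998, 0.065, 0.001], [0.065, -0.998, 0.0], [0.001, -0.0, -1.0]]
force: [0.1, 0.4, -0.0]
width: 0.006
grasp_force: 0.0
t 8.38 tcp [578.9  15.   49.7] bed [ 38.  -99.9] yaw -86.3 F [ 0.1  0.4 -0. ] w 0.01
tile world [571.7 134.2] bed [37.9 19.4] size [62.75 36.25] ang 85.5
```

View pics/u.png

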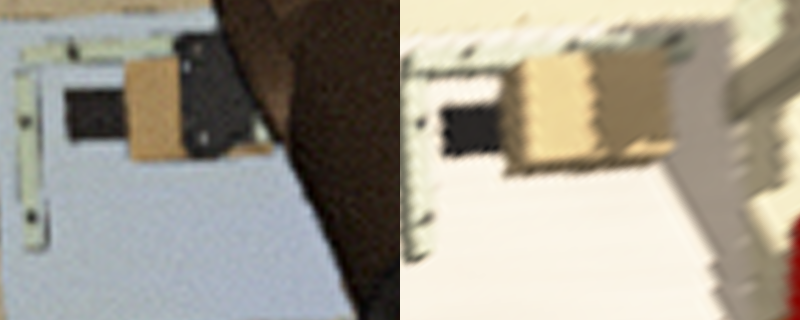

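The tile is flush on the long bar, near (150,110) in the left half, about 53 mm short of the short bar. Next I push along +y with closed fingers.

```bash
python3 -m jog '[[-0.0005,0.0075,-0.002,0,1],[-0.0004,0.0075,0,0,1],[-0.0005,0.0075,0,0,1],[-0.0004,0.0075,0,0,1],[-0.0005,0.0075,0,0,1]]'|grep -E "pos|force";python3 -m jog '[[-0.0004,0.0075,0,0,1],[-0.0005,0.0075,0,0,1],[-0.0004,0.0075,0,0,1],[-0.0005,0.0075,0,0,1],[-0.0004,0.0075,0,0,1]]'|grep -E "pos|force";python3 -c "
from h import *
st()"
```

```text
tool_pos: [576.1, 52.6, 46.8]
force: [0.1, -2.0, 1.2]
grasp_force: 0.7
tool_pos: [573.8, 90.2, 46.7]
force: [-0.1, -2.3, 1.5]
grasp_force: 1.0
t 9.72 tcp [573.8  90.2  46.7] bed [ 37.4 -24.6] yaw -86.3 F [-0.1 -2.3  1.5] w 0.01
```

```bash
python3 -m jog '[[-0.0002,0.0025,0,0,1],[0,0.0015,0,0,1],[0,0.001,0,0,1],[0,0.001,0,0,1],[0,0,0,0,1]]'|grep -E "pos|force";python3 -m jog '[[0,0.001,0,0,1],[0,0.001,0,0,1],[0,0.001,0,0,1],[0,0,0,0,1],[0,0,0,0,1]]'|grep -E "pos|force";python3 -c "
from h import *
st()"
```

```text
tool_pos: [573.5, 95.5, 46.7]
force: [-1.1, -3.6, 2.2]
grasp_force: 1.4
tool_pos: [573.7, 98.8, 46.8]
force: [-1.7, -3.1, 2.0]
grasp_force: 1.5
t 10.97 tcp [573.7  98.8  46.8] bed [ 37.8 -16. ] yaw -86.3 F [-1.7 -3.1  2. ] w 0.01
```

```bash
python3 -m jog '[[0,0.001,0,0,1],[0,0.001,0,0,1],[0,0.001,0,0,1],[0,0,0,0,1],[0,0,0,0,1]]'|grep -E "pos|force";python3 -c "
from h import *
st();p=robot.snapshot('top');s=robot.snapshot('scene');cv2.imwrite('pics/v.png',np.hstack([topdown(q,36,500,620,90,240,2.6) for q in(p,s)]))"
```

```text
tool_pos: [573.8, 101.9, 46.8]
force: [-2.4, -3.9, 2.0]
grasp_force: 1.6
t 11.6 tcp [573.8 101.9  46.8] bed [ 38.1 -12.9] yaw -86.3 F [-2.4 -3.9  2. ] w 0.0
```

View pics/v.png

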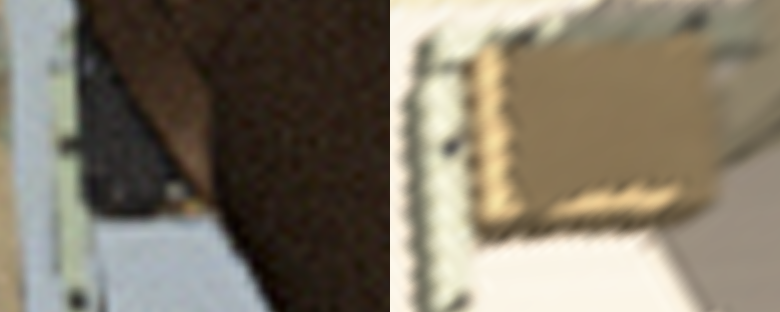

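The right half shows the tile along the long bar with a small gap to the short bar (u≈467). I'll keep pushing until the force rises.

```bash
python3 -m jog '[[0,0.001,0,0,1],[0,0.001,0,0,1],[0,0.001,0,0,1],[0,0,0,0,1],[0,0,0,0,1]]'|grep -E "pos|force";python3 -m jog '[[0,0.001,0,0,1],[0,0.001,0,0,1],[0,0.001,0,0,1],[0,0,0,0,1],[0,0,0,0,1]]'|grep -E "pos|force"
```

```text
tool_pos: [573.6, 104.2, 46.7]
force: [-1.4, -5.3, 3.6]
grasp_force: 2.7
tool_pos: [573.6, 104.5, 46.6]
force: [-2.7, -11.5, 5.6]
grasp_force: 6.1
```

```bash
python3 -m jog '[[0,-0.008,0,0,1],[0,-0.012,0,0,1],[0,0,0.040,0,0.2],[-0.040,0.010,0.020,0,0.2],[-0.040,0.030,0,0,0.2]]'|head -2;python3 -m jog '[[0,0.024,0,0,0.2],[0,0,0,0,0.2],[0,0,0,0,0.2],[0,0,0,0,0.2],[0,0,0,0,0.2]]'|grep -E "pos|width";python3 -c "
from h import *
st();p=robot.snapshot('scene');cv2.imwrite('pics/w.png',topdown(p,36,500,620,60,240,3))"
```

```text
time: 13.58
tool_pos: [494.5, 127.2, 108.3]
tool_pos: [493.9, 150.9, 106.6]
width: 0.398
t 14.2 tcp [493.9 150.9 106.6] bed [-38.7  40.8] yaw -86.4 F [-0.2  0.6 -0.3] w 0.4
```

```bash
python3 -m jog '[[0,0,-0.030,0,0.2],[0,0,-0.029,0,0.2],[0.010,0.0006,0,0,0.2],[0.010,0.0006,0,0,0.2],[0.008,0.0005,0,0,0.2]]'|grep -E "pos|force";python3 -m jog '[[0.004,0.0002,0,0,0.2],[0.002,0,0,0,0.2],[0.001,0,0,0,0.2],[0.001,0,0,0,0.2],[0,0,0,0,0.2]]'|grep -E "pos|force";python3 -c "
from h import *
st()"
```

```text
tool_pos: [523.6, 153.7, 49.0]
force: [0.1, 0.4, 1.1]
grasp_force: 0.0
tool_pos: [529.4, 153.6, 47.7]
force: [-0.8, -0.7, 0.5]
grasp_force: 0.5
t 15.5 tcp [529.4 153.6  47.7] bed [-3.2 41.4] yaw -86.3 F [-0.8 -0.7  0.5] w 0.4
```

View pics/w.png

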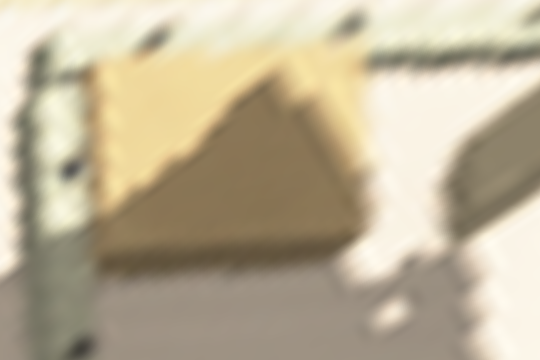

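The tile sits in the corner at (230,160), touching both bars. I'll seat it on the long bar.

```bash
python3 -m jog '[[0.001,0,0,0,0.2],[0.001,0,0,0,0.2],[0.001,0,0,0,0.2],[0.001,0,0,0,0.2],[0,0,0,0,0.2]]'|grep -E "pos|force";python3 -m jog '[[-0.005,0,0,0,0.2],[-0.012,0,0,0,0.2],[0,0,0.050,0,0.5],[0,-0.020,0.050,0,1],[0,-0.055,0.020,0,1]]'|grep -E "pos|force"
```

```text
tool_pos: [529.6, 153.5, 47.2]
force: [-14.0, 0.5, 10.6]
grasp_force: 7.0
tool_pos: [517.9, 81.3, 170.9]
force: [0.7, -0.9, -0.6]
grasp_force: 0.0
```

```bash
python3 -m jog '[[0,-0.060,0,0,1],[0,-0.060,0,0,1],[0,-0.060,0,0,1],[0,0,0,0,1],[0,0,0,0,1]]'|grep -E "pos|force";python3 -c "
from h import *
st();p=robot.snapshot('top');s=robot.snapshot('scene')
cv2.imwrite('pics/x.png',np.vstack([np.hstack([topdown(q,36,490,630,60,250,2) for q in(p,s)]),np.hstack([topdown(q,60,450,590,-300,-110,2) for q in(p,s)])]));tile(p)
for n,q in(('top',p),('scene',s)):
  for r in robot.landmark_of('tile_home',q)[:1]+robot.landmark_of('tile',q)[:3]: print(n,r['score'],px2w(r['xy'],q,24))
  for r in robot.landmark_of('read_button_top',q)[:2]: print(n,'read',r['score'],px2w(r['xy'],q,60))
  for r in robot.landmark_of('erase_button_top',q)[:2]: print(n,'erase',r['score'],px2w(r['xy'],q,56))
"
```

```text
tool_pos: [516.5, -101.0, 167.7]
force: [0.3, 0.1, -0.8]
grasp_force: 0.0
t 17.38 tcp [ 516.5 -101.   167.7] bed [ -31.3 -212. ] yaw -86.4 F [ 0.3  0.1 -0.8] w 0.0
tile world [570.2 162.3] bed [38.1 47.6] size [63.5 88.5] ang 87.0
top 0.56 [566.2 158.2  24. ]
top 0.93 [564.  142.9  24. ]
top 0.79 [333.9 129.8  24. ]
top 0.43 [487.  -96.2  24. ]
top read 0.62 [ 514.2 -234.9   60. ]
top erase 0.58 [ 467.3 -371.4   56. ]
top erase 0.57 [571.1 154.6  56. ]
scene 0.71 [591.3 150.6  24. ]
scene 0.94 [519.  361.9  24. ]
scene 0.93 [319.9 161.4  24. ]
scene 0.62 [476.7 -56.7  24. ]
scene read 0.39 [ 510.5 -221.    60. ]
```

View pics/x.png

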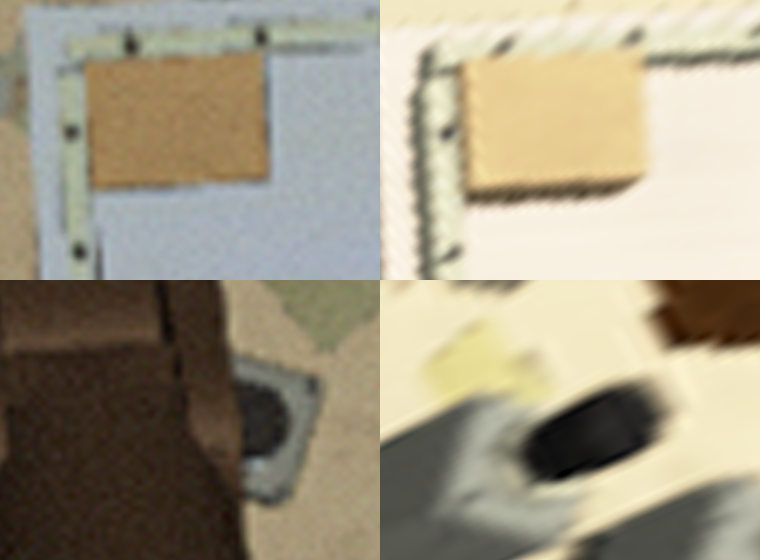

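The tile is flush and square to both bars (top-left panel, centre (178,120)). The wide cap centre is at about (517,-237). Moving over it and pressing.

```bash
python3 -m jog '[[0,-0.050,0,0,1],[0,-0.050,0,0,1],[0,-0.036,0,0,1],[0,0,-0.040,0,1],[0,0,-0.030,0,1]]'|grep -E "pos|force";python3 -m jog '[[0,0,-0.012,0,1],[0,0,-0.006,0,1],[0,0,-0.003,0,1],[0,0,0,0,1],[0,0,0,0,1]]'|grep -E "pos|force"
```

```text
tool_pos: [516.3, -238.0, 96.6]
force: [-0.6, -0.3, -1.0]
grasp_force: 0.0
tool_pos: [517.0, -237.3, 77.5]
force: [-1.2, 1.6, 3.3]
grasp_force: 1.4
```

```bash
python3 -m jog '[[0,0,-0.003,0,1],[0,0,-0.003,0,1],[0,0,-0.002,0,1],[0,0,0,0,1],[0,0,0,0,1]]'|grep -E "pos|force"
```

```text
tool_pos: [517.5, -237.6, 71.8]
force: [-10.6, 5.5, 37.2]
grasp_force: 18.9
```

Fully down (fingertip at 52.8 mm, force risen). Release and retreat.

```bash
python3 -m jog '[[0,0,0.003,0,1],[0,0,0.008,0,1],[0,0,0.030,0,1],[0,0,0.050,0,1],[0,0,0.050,0,1]]'|grep -E "pos|force";python3 -m jog '[[-0.050,0,0,0,1],[-0.050,0,0,0,1],[0,0,0,0,1],[0,0,0,0,1],[0,0,0,0,1]]'|grep -E "pos|force"; python3 -c "
from h import *
st();p=robot.snapshot('top');tile(p)"
```

```text
tool_pos: [516.4, -237.5, 210.8]
force: [0.9, -0.8, 0.4]
grasp_force: 0.0
tool_pos: [417.9, -237.3, 209.8]
force: [0.5, 0.4, -0.3]
grasp_force: 0.0
t 21.0 tcp [ 417.9 -237.3  209.8] bed [-137.8 -342.2] yaw -86.3 F [ 0.5  0.4 -0.3] w 0.0
tile world [570.3 162.4] bed [38.2 47.7] size [64.   88.75] ang 86.9
```

```bash
python3 -c "
from rig import robot
print(robot.sign_off())"
```

```text
the job is handed in; nothing more can be done
None
```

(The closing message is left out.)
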